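# Rack the washed bezel brackets and start the bench dryer

## Robot

A 6-joint arm with a two-finger parallel gripper is mounted at the origin on the work surface. World frame = base frame: x ahead of the robot, y to its left, z up, the work surface at z = 0. Lengths are in mm, angles in rad, forces in N, time in s.
With the tool pointing down it reaches from about 325 to 875 mm from the base axis. Payload 4.4 kg.
Tool frame: the origin (TCP) lies where the fingers leave the gripper's body, on its centre line; the fingertips stand 73 mm ahead of it and the grasp point (between the pads) lies 54 mm ahead of it; z points along the fingers, y is the line along which they close (so a half turn about z gives the same grasp; the last joint's range is limited). The gripper opens to 85 mm and grips with 20 to 120 N. Pads are 22 mm wide; open, the fingers measure 114 mm over their backs; the gripper's body (76 mm by 85 mm) begins 54 mm behind the grasp point. The pads swing forward as they close: fully open they stand 13 mm farther back than shut.
Start: joints at [0.959, 0.207, 1.542, -0, 1.393, -0.15], TCP at [256.207, 514.768, 303.882] pointing down, gripper open.
Joint ranges: [-2.73, 2.73], [-0.86, 2.22], [0.23, 2.46], [-1.11, 4.25], [0.08, 2.63], [-2.82, 2.82]. Speed limits (rad/s): [2.79, 2.79, 3.14, 3.14, 3.14, 3.14].

## Interface

Orientations are given as a 3x3 rotation matrix whose columns are the frame's x, y, z axes.
In Python, from plant import ctrl, planner, grab_frame, camera_params gives the robot as it stands (ctrl), with the cameras as plain functions and the kinematics (planner). Calls block until the motion is done:
- ctrl.move_ptp(position, orientation): joint-space move of the TCP to a pose.
- ctrl.move_l(position, rot=None, vel=150, threshold=None): straight line of the TCP; rot=None keeps the orientation; vel is the mean speed in mm/s. With threshold (N) it stops when the force on the tool has changed by that much, and returns True; else False.
- ctrl.set_joints(angles): joint-space move.
- ctrl.gripper_to(opening, force=None): finger opening in mm; force is the grip in N (None keeps the last); returns when the fingers have stopped.
- ctrl.hold(seconds).
- planner.solve_ik(position, orientation): joint angles nearest the present ones, or None.
- ctrl.read_state(): the state.
- grab_frame(name): name is "scene" or "top" or "wrist"; returns the picture (400x640x3 uint8, red, green, blue); there is no depth.
- camera_params(name): a dict with "mtx" (3x3 intrinsics, pixels), "R" (3x3) and "t" (3): a world point X has camera coordinates R X + t; the wrist camera has in their place "T_tool_cam" (4x4, takes a point from camera to tool coordinates, whose origin is the TCP and whose axes are the flange's). Camera axes: x right, y down, z forward; pixel columns grow to the right and rows downward; lengths in mm; the calibration is good to about 2 mm. A picture is of the moment at which its call begins: read the wrist's pose just before it. camera_params takes no time and is no camera call.
A pose or a line that the arm cannot do raises ctrl.MotionError and nothing moves.
- ctrl.finish_job(): hands the job in; it is judged then, once.
The state is a dict: "t": time; "q": joint angles; "qvel": joint speeds; "tau": joint torques, N m; "eef_pos": TCP position; "eef_rot": TCP orientation; "force": force on the tool from outside, world axes, zero at the start; "wrist_torque": the same for the moment, N m; "grip_width": finger opening in mm; "grasp_force": force on a finger pad.
Only numpy, scipy, OpenCV 4.12 (cv2) and the standard library are available. Lean on these libraries where they do the work, as an engineer would, in place of code of your own. Each camera call takes 0.05 s, during which the arm holds its last target. There are 200 camera calls.

## Task

First arm the bench dryer: turn the cam knob on its console clockwise until the sprung brass plunger drops into the notch, and leave it there. Then drape every washed hat-shaped steel bracket from the drip mat over the drying bar, straddling it, so that each sits level with its crown flat on the bar, and let go of it; only once all of them hang, press the console keys down fully one at a time in the order round, square, oblong, letting each spring back up. Press no key before the dryer is armed, and leave the other things on the bench where they are.

Things in the scene. Friction and masses are not known exactly. Their poses are not given: they have to be found in the camera images.
- rail: Drying bar, fixed: level square aluminium tube, 22 mm wide, 300 mm long, along its own y axis (-150 to +150 mm), flat top at z = 150 mm. Origin on the bench under the bar's middle. Two posts, 20 mm square, stand under the bar at y = +-115 mm, so a bracket may also straddle it above a post; foot plates 56 mm square, 6 mm thick.
- mat: Dark ribbed rubber drip mat, 270 (x) by 220 (y) by 3 mm, fixed; origin at the centre of its underside. The washed brackets stand on it.
- bracket0: Hat-shaped steel bracket, 0.11 to 0.18 kg (3 to 5 present, all alike), on its two feet. Crown 54 (x) by 38 (y) by 5 mm, underside 42 mm above the soles; 5 mm legs, 44 mm apart inside along x; 79 mm over the outturned feet. On the crown an upright tab to grip: 10 (x) by 26 (y) mm, 32 high, top 79 mm above the soles. Origin centred at sole level (42 mm below the bar's top when hung).
- bracket1: Hat-shaped steel bracket, 0.11 to 0.18 kg (3 to 5 present, all alike), on its two feet. Crown 54 (x) by 38 (y) by 5 mm, underside 42 mm above the soles; 5 mm legs, 44 mm apart inside along x; 79 mm over the outturned feet. On the crown an upright tab to grip: 10 (x) by 26 (y) mm, 32 high, top 79 mm above the soles. Origin centred at sole level (42 mm below the bar's top when hung).
- bracket2: Hat-shaped steel bracket, 0.11 to 0.18 kg (3 to 5 present, all alike), on its two feet. Crown 54 (x) by 38 (y) by 5 mm, underside 42 mm above the soles; 5 mm legs, 44 mm apart inside along x; 79 mm over the outturned feet. On the crown an upright tab to grip: 10 (x) by 26 (y) mm, 32 high, top 79 mm above the soles. Origin centred at sole level (42 mm below the bar's top when hung).
- bracket3: Hat-shaped steel bracket, 0.11 to 0.18 kg (3 to 5 present, all alike), on its two feet. Crown 54 (x) by 38 (y) by 5 mm, underside 42 mm above the soles; 5 mm legs, 44 mm apart inside along x; 79 mm over the outturned feet. On the crown an upright tab to grip: 10 (x) by 26 (y) mm, 32 high, top 79 mm above the soles. Origin centred at sole level (42 mm below the bar's top when hung).
- bracket4: Hat-shaped steel bracket, 0.11 to 0.18 kg (3 to 5 present, all alike), on its two feet. Crown 54 (x) by 38 (y) by 5 mm, underside 42 mm above the soles; 5 mm legs, 44 mm apart inside along x; 79 mm over the outturned feet. On the crown an upright tab to grip: 10 (x) by 26 (y) mm, 32 high, top 79 mm above the soles. Origin centred at sole level (42 mm below the bar's top when hung).
- console: Dryer console: grey box 230 (x) by 200 (y) by 35 mm high, fixed; origin at the centre of its underside. Three keys stand in a row across it near its -x edge, the cam knob at x = +30 mm, y = 0, the plunger beyond the knob towards +x.
- knob_grip (a point): On the cam knob's vertical axis, 71 mm above the bench, 10 mm below the top of the black grip bar, which is 46 mm long, 12 mm thick, 30 mm high (51 to 81 mm above the bench). Under it a flat aluminium cam disc, 72 mm diameter, with one V notch in its rim. All turn with the knob: this point's x axis lies along the bar.
- cam_knob (a joint): Cam knob angle in rad, growing clockwise seen from above; starts between 0 and 0.4, can turn from -0.1 to 2.6. The notch comes under the plunger at 1.5 rad (it starts to drop some 0.2 rad before); there the spring centres and holds the knob; turning needs less than 0.4 N m.
- plunger (a joint): Travel in m of the brass sprung plunger towards the cam: 0 while it rides on the cam's rim, 0.008 when it has dropped fully into the notch. The plunger has a round brass nose and slides along the console's x axis, above the console's top, beyond the cam (+x side); a spring of 7 to 9 N pushes it.
- key_round_top (a point): Centre of the top of the round key (round, 24 mm across; white plastic in a black 46 mm square housing), 53 mm above the bench when up and about 10 mm above its housing. The three keys sit 62 mm apart in a row; which place each key has varies.
- key_round (a joint): How far the round key is pressed, 0 (up) to 0.006 m (down); a spring returns it. About 1.3 N starts it, 4.3 N bottoms it.
- key_square_top (a point): Centre of the top of the square key (square, 24 mm; white plastic in a black 46 mm square housing), 53 mm above the bench when up and about 10 mm above its housing. The three keys sit 62 mm apart in a row; which place each key has varies.
- key_square (a joint): How far the square key is pressed, 0 (up) to 0.006 m (down); a spring returns it. About 1.3 N starts it, 4.3 N bottoms it.
- key_bar_top (a point): Centre of the top of the bar key (oblong, 38 by 15 mm; white plastic in a black 46 mm square housing), 53 mm above the bench when up and about 10 mm above its housing. The three keys sit 62 mm apart in a row; which place each key has varies.
- key_bar (a joint): How far the bar key is pressed, 0 (up) to 0.006 m (down); a spring returns it. About 1.3 N starts it, 4.3 N bottoms it.
- grille: Bystander: black plastic speaker grille plate, 70 by 100 by 12 mm.
- diffuser0: Bystander: green glass light diffuser, 64 mm diameter, 28 mm high.
- diffuser1: Bystander: green glass light diffuser, 64 mm diameter, 28 mm high.
- relay: Bystander: tan bakelite relay base, 64 by 46 by 38 mm.
- screwdriver: Bystander: screwdriver lying on the bench.
- jar: Bystander: small closed jar, 56 mm diameter, 70 mm high.

How it is judged (in metres and radians):
On the way, in this order (a step that is already met when the one before it is completed fails the run):
1. the cam knob is turned so that the plunger has dropped into the notch (value of joint plunger above 0.0055 m and value of joint cam_knob between 1.35 and 1.65 rad), for 0.2 s.
2. every bracket hangs over the bar, released (x of bracket0 in the frame of rail between -0.018 and 0.018 m and y of bracket0 in the frame of rail between -0.145 and 0.145 m and z of bracket0 in the frame of rail between 0.104 and 0.113 m and angle between each of bracket0, bracket1, bracket2, bracket3, bracket4's own z axis and vertical below 0.15 rad and x of bracket1 in the frame of rail between -0.018 and 0.018 m and y of bracket1 in the frame of rail between -0.145 and 0.145 m and z of bracket1 in the frame of rail between 0.104 and 0.113 m and x of bracket2 in the frame of rail between -0.018 and 0.018 m and y of bracket2 in the frame of rail between -0.145 and 0.145 m and z of bracket2 in the frame of rail between 0.104 and 0.113 m and x of bracket3 in the frame of rail between -0.018 and 0.018 m and y of bracket3 in the frame of rail between -0.145 and 0.145 m and z of bracket3 in the frame of rail between 0.104 and 0.113 m and x of bracket4 in the frame of rail between -0.018 and 0.018 m and y of bracket4 in the frame of rail between -0.145 and 0.145 m and z of bracket4 in the frame of rail between 0.104 and 0.113 m and contact force between the fingers and bracket0 below 0.3 N and contact force between the fingers and bracket1 below 0.3 N and contact force between the fingers and bracket2 below 0.3 N and contact force between the fingers and bracket3 below 0.3 N and contact force between the fingers and bracket4 below 0.3 N), for 0.3 s.
3. the round key is pressed, alone (value of joint key_round above 0.004 m and value of joint each of key_square, key_bar below 0.0015 m), for 0.04 s.
4. the square key is pressed, alone (value of joint key_square above 0.004 m and value of joint each of key_round, key_bar below 0.0015 m), for 0.04 s.
5. the oblong key is pressed, alone (value of joint key_bar above 0.004 m and value of joint each of key_round, key_square below 0.0015 m), for 0.04 s.
At the end, for the whole second after the job is handed in: Each bracket straddles the bar at rest: its centre within 18 mm of the bar's centre line and 145 mm of its middle, underside at the bar's top (-4 to +5 mm), tilt under 0.15 rad; plunger over 5.5 mm into the notch, knob within 0.15 rad of 1.5; all keys up (under 1.5 mm) (all of step 1 and x of bracket0 in the frame of rail between -0.018 and 0.018 m and y of bracket0 in the frame of rail between -0.145 and 0.145 m and z of bracket0 in the frame of rail between 0.104 and 0.113 m and angle between each of bracket0, bracket1, bracket2, bracket3, bracket4's own z axis and vertical below 0.15 rad and x of bracket1 in the frame of rail between -0.018 and 0.018 m and y of bracket1 in the frame of rail between -0.145 and 0.145 m and z of bracket1 in the frame of rail between 0.104 and 0.113 m and x of bracket2 in the frame of rail between -0.018 and 0.018 m and y of bracket2 in the frame of rail between -0.145 and 0.145 m and z of bracket2 in the frame of rail between 0.104 and 0.113 m and x of bracket3 in the frame of rail between -0.018 and 0.018 m and y of bracket3 in the frame of rail between -0.145 and 0.145 m and z of bracket3 in the frame of rail between 0.104 and 0.113 m and x of bracket4 in the frame of rail between -0.018 and 0.018 m and y of bracket4 in the frame of rail between -0.145 and 0.145 m and z of bracket4 in the frame of rail between 0.104 and 0.113 m and linear speed of each of bracket0, bracket1, bracket2, bracket3, bracket4 below 0.03 m/s and value of joint each of key_round, key_square, key_bar below 0.0015 m); the robot touches nothing.
It fails at once if a key is pressed before the dryer is armed (value of joint any of key_round, key_square, key_bar above 0.004 m and value of joint plunger below 0.003 m).
It fails at once if two keys are pressed at once (value of joint each of key_round, key_square above 0.004 m or value of joint each of key_round, key_bar above 0.004 m or value of joint each of key_square, key_bar above 0.004 m).
It fails at once if a bystander is moved by more than 40 mm (distance of any of grille, diffuser0, diffuser1, relay, screwdriver, jar from where it was at the start of the episode above 0.04 m).
Of bracket0, bracket1, bracket2, bracket3, bracket4 only 3 to 5 are there at a start; the rules pass over those that are not, and their reading is None.
At some moment in a run one of bracket0, bracket1, bracket2, bracket3, bracket4 may be knocked a few centimetres aside while the robot is not near it.
It also fails if it takes over 210 s, if anything falls off the work surface, if the arm or the gripper's body presses on something with over 40 N, if the wrist force passes 120 N, or if a joint passes its speed limit or range.

## Working session

There is one attempt and no reset: what is moved stays moved. The work goes in short steps, each a Python script; the robot and the scene stay as the last script left them, time stands still between calls to the robot, and variables do not carry over. Pictures are saved under pics/ and viewed, at most 14 in all, crops included, and the job is handed in when it is done.

```bash
ls; mkdir -p pics; python3 - <<'E'
from plant import ctrl, planner, grab_frame, camera_params
import cv2,numpy as np
for n in("scene","top"):
    cv2.imwrite(f"pics/{n}0.png",grab_frame(n)[:,:,::-1]); print(n,camera_params(n))
print(camera_params("wrist"));s=ctrl.read_state();print(s)
E
```

```text
pics
plant.py
scene {'mtx': array([[456.70768423,   0.        , 318.10678811],
       [  0.        , 456.70768423, 211.26513443],
       [  0.        ,   0.        ,   1.        ]]), 'R': array([[-0.69053497,  0.72319858,  0.01205284],
       [ 0.60594158,  0.58751264, -0.53634289],
       [-0.39496361, -0.36306021, -0.84391412]]), 't': array([ 368.41602858, -336.05278931, 1673.16932843])}
top {'mtx': array([[472.25766312,   0.        , 328.46285421],
       [  0.        , 472.25766312, 198.72907395],
       [  0.        ,   0.        ,   1.        ]]), 'R': array([[ 0.03781689, -0.99927722,  0.0038615 ],
       [-0.97738142, -0.03779234, -0.20808001],
       [ 0.20807555,  0.00409478, -0.97810419]]), 't': array([  24.74837511,  541.43255025, 1273.11839948])}
{'mtx': array([[282.07483705,   0.        , 321.36081154],
       [  0.        , 282.07483705, 198.49447847],
       [  0.        ,   0.        ,   1.        ]]), 'T_tool_cam': array([[ 1.34019617e-03, -9.63812341e-01, -2.66578273e-01,
         6.64741062e+01],
       [ 9.99998909e-01,  1.12628558e-03,  9.55317051e-04,
        -
[... 278 characters left out ...]
,
        1.39353949e+00, -1.50486624e-01]), 'qvel': array([ 0.0001202 ,  0.00036353, -0.00196598,  0.00059876, -0.00103306,
       -0.00178245]), 'tau': array([-3.25819119e-04, -3.84096229e+01, -2.92547768e+01, -2.17887273e-04,
        4.85292287e-03, -2.03278563e-05]), 'eef_pos': array([255.87885937, 514.30581809, 302.79404183]), 'eef_rot': array([[-8.95250309e-01,  4.45561798e-01, -1.25265588e-03],
       [ 4.45563440e-01,  8.95248583e-01, -1.78771923e-03],
       [ 3.24899011e-04, -2.15859386e-03, -9.99997617e-01]]), 'force': array([-0.17981721,  0.76454805,  0.32904033]), 'wrist_torque': array([ 0.01610782, -0.03305521,  0.01645335]), 'grasp_force': 0.0, 'grip_width': 85.47866212706901}
```

View pics/scene0.png

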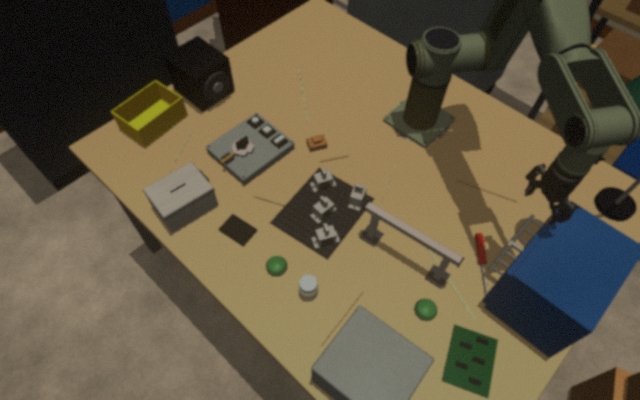

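View pics/top0.png

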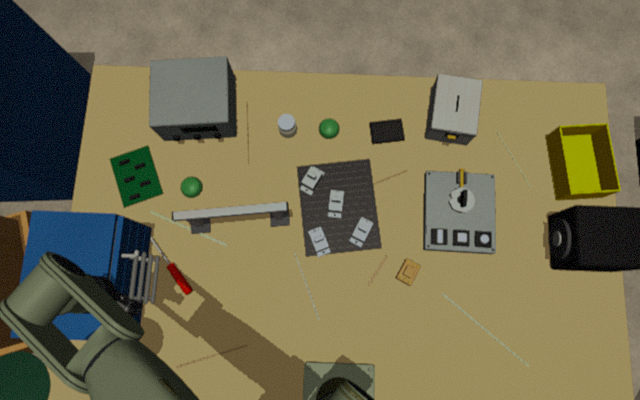

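Top: four brackets at (312,180), (336,204), (361,232) and (318,241). The keys from left to right are bar (438,237), square (461,238) and round (483,239). The knob is at (461,200), and the rail runs from (172,215) to (288,208). The screwdriver, near (178,278), lies between the arm's start and the rail.

```bash
cat > h.py <<'E'
from plant import ctrl, planner, grab_frame, camera_params
import cv2,numpy as np
def campose(name,s=None):
    p=camera_params(name)
    if name!="wrist": return p["mtx"],p["R"],p["t"]
    T=np.eye(4);T[:3,:3]=s["eef_rot"];T[:3,3]=s["eef_pos"]
    M=np.linalg.inv(T@p["T_tool_cam"]); return p["mtx"],M[:3,:3],M[:3,3]
def plane(cam,uv,z):
    K,R,t=cam; d=R.T@np.linalg.inv(K)@np.array([*uv,1.]); c=-R.T@t
    return c+d*(z-c[2])/d[2]
def tri(obs):
    "obs: list of (cam,uv) -> point, residual mm"
    A=np.zeros((3,3));b=np.zeros(3);L=[]
    for (K,R,t),uv in obs:
        d=R.T@np.linalg.inv(K)@np.array([*uv,1.]);d/=np.linalg.norm(d);c=-R.T@t
        P=np.eye(3)-np.outer(d,d);A+=P;b+=P@c;L.append((P,c))
    X=np.linalg.solve(A,b);return X,[np.linalg.norm(P@(X-c)) for P,c in L]
def proj(cam,X):
    K,R,t=cam;p=K@(R@np.asarray(X,float)+t);return p[:2]/p[2]
def rot(a):
    "tool down, tool x axis at world angle a (y = closing line)"
    c,s=np.cos(a),np.sin(a);return np.array([[c,s,0],[s,-c,0],[0,0,-1.]])
def snap(name):
    s=ctrl.read_state();im=grab_frame("wrist")[:,:,::-1].copy()
    cv2.imwrite(f"pics/{name}.png",im);cam=campose("wrist",s);np.save(f"pics/{name}.npy",np.array(cam,dtype=object),allow_pickle=True);return im,cam
def load(name): return tuple(np.load(f"pics/{name}.npy",allow_pickle=True))
E
python3 - <<'E'
from h import *
c=campose("top")
for n,uv,z in [("b",(312,180),60),("b",(336,204),60),("b",(361,232),60),("b",(318,241),60),("key bar",(438,237),53),("sq",(461,238),53),("rd",(483,239),53),("knob",(461,200),81),("r0",(172,215),150),("r1",(288,208),150),("relay",(408,272),20),("scr",(178,278),10),("jar",(287,122),70),("dif",(329,127),28),("dif2",(191,186),28),("c1",(426,172),35),("c2",(495,172),35),("c3",(425,250),35)]: print(n,plane(c,uv,z).round())
# try view poses
for P in [(700,-270,330),(620,-270,330),(520,0,330),(600,0,330),(500,200,400),(560,200,400)]:
  for a in (0,np.pi,np.pi/2,-np.pi/2):
    q=planner.solve_ik(P,rot(a)); print(P,round(a,2),None if q is None else np.round(q,2))
E
```

```text
b [592.  94.  60.]
b [525.  24.  60.]
b [449. -48.  60.]
b [419.  70.  60.]
key bar [ 444. -263.   53.]
sq [ 444. -327.   53.]
rd [ 443. -388.   53.]
knob [ 546. -321.   81.]
r0 [462. 449. 150.]
r1 [492. 149. 150.]
relay [ 347. -185.   20.]
scr [306. 460.  10.]
jar [759. 174.  70.]
dif [764.  52.  28.]
dif2 [568. 444.  28.]
c1 [ 635. -234.   35.]
c2 [ 643. -435.   35.]
c3 [ 408. -230.   35.]
(700, -270, 330) 0 [-0.48  0.57  1.   -0.    1.57  1.09]
(700, -270, 330) 3.14 [-0.48  0.57  1.   -0.    1.57 -2.05]
(700, -270, 330) 1.57 [-0.48  0.57  1.   -0.    1.57 -0.48]
(700, -270, 330) -1.57 [-0.48  0.57  1.   -0.    1.57  2.66]
(620, -270, 330) 0 [-0.54  0.4   1.24 -0.    1.5   1.03]
(620, -270, 330) 3.14 [-0.54  0.4   1.24 -0.    1.5  -2.11]
(620, -270, 330) 1.57 [-0.54  0.4   1.24 -0.    1.5  -0.54]
(620, -270, 330) -1.57 [-0.54  0.4   1.24 -0.    1.5   2.6 ]
(520, 0, 330) 0 [-0.17  0.07  1.64 -0.    1.43  1.4 ]
(520, 0, 330) 3.14 [-0.17  0.07  1.64 -0.    1.43 -1.74]
(520, 0, 330) 1.57 [-0.17  0.07  1.64 -0.    1.43 -0.17]
(520, 0, 330) -1.57 None
(600, 0, 330) 0 [-0.14  0.24  1.45 -0.    1.45  1.43]
(600, 0, 330) 3.14 [-0.14  0.24  1.45 -0.    1.45 -1.71]
(600, 0, 330) 1.57 [-0.14  0.24  1.45 -0.    1.45 -0.14]
(600, 0, 330) -1.57 None
(500, 200, 400) 0 [ 0.22  0.07  1.5  -0.    1.57  1.79]
(500, 200, 400) 3.14 [ 0.22  0.07  1.5  -0.    1.57 -1.35]
(500, 200, 400) 1.57 [ 0.22  0.07  1.5  -0.    1.57  0.22]
(500, 200, 400) -1.57 None
(560, 200, 400) 0 [ 0.2   0.19  1.36 -0.    1.59  1.77]
(560, 200, 400) 3.14 [ 0.2   0.19  1.36 -0.    1.59 -1.37]
(560, 200, 400) 1.57 [ 0.2   0.19  1.36 -0.    1.59  0.2 ]
(560, 200, 400) -1.57 None
```

```bash
python3 - <<'E'
from h import *
for n,P in [("r1",(430,320,380)),("r2",(480,240,380)),("m1",(470,60,330)),("m2",(530,0,330)),("k1",(480,-290,330)),("k2",(540,-350,330))]:
    ctrl.move_ptp(P,rot(0)); ctrl.hold(.3); snap(n)
print(ctrl.read_state()["t"])
L=lambda n:cv2.imread(f"pics/{n}.png")
for a in "mkr": cv2.imwrite(f"pics/{a}12.png",cv2.resize(np.vstack([L(a+"1")[:,:],L(a+"2")]),None,fx=.75,fy=.75))
E
```

```text
Traceback (most recent call last):
  File "h.py", line 25, in snap
    cv2.imwrite(f"pics/{name}.png",im);cam=campose("wrist",s);np.save(f"pics/{name}.npy",np.array(cam,dtype=object),allow_pickle=True);return im,cam
                                                                                         ~~~~~~~~^^^^^^^^^^^^^^^^^^
ValueError: could not broadcast input array from shape (3,3) into shape (3,)
```

```bash
python3 - <<'E'
s=open('h.py').read()
s=s.replace('np.save(f"pics/{name}.npy",np.array(cam,dtype=object),allow_pickle=True)','np.savez(f"pics/{name}.npz",K=cam[0],R=cam[1],t=cam[2])')
s=s.replace('return tuple(np.load(f"pics/{name}.npy",allow_pickle=True))','d=np.load(f"pics/{name}.npz");return d["K"],d["R"],d["t"]')
open('h.py','w').write(s)
E
python3 - <<'E'
from h import *
for n,P in [("r1",(430,320,380)),("r2",(480,240,380)),("m1",(470,60,330)),("m2",(530,0,330)),("k1",(480,-290,330)),("k2",(540,-350,330))]:
    ctrl.move_ptp(P,rot(0)); ctrl.hold(.3); snap(n)
print(ctrl.read_state()["t"])
L=lambda n:cv2.imread(f"pics/{n}.png")
for a in "mkr": cv2.imwrite(f"pics/{a}12.png",cv2.resize(np.vstack([L(a+"1")[:,:],L(a+"2")]),None,fx=.75,fy=.75,interpolation=cv2.INTER_AREA))
E
```

```text
7.9417
```

View pics/m12.png

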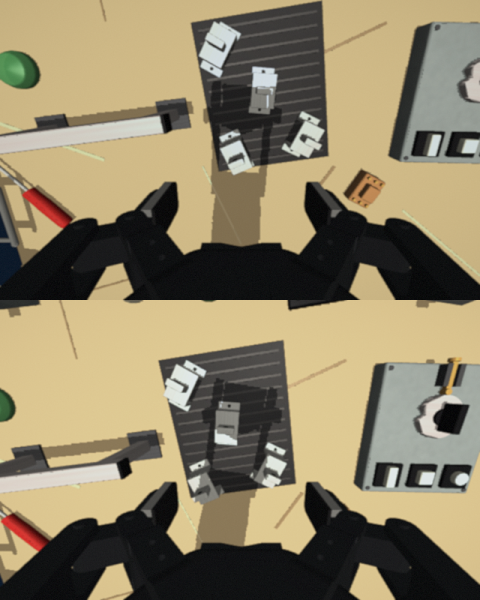

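View pics/k12.png

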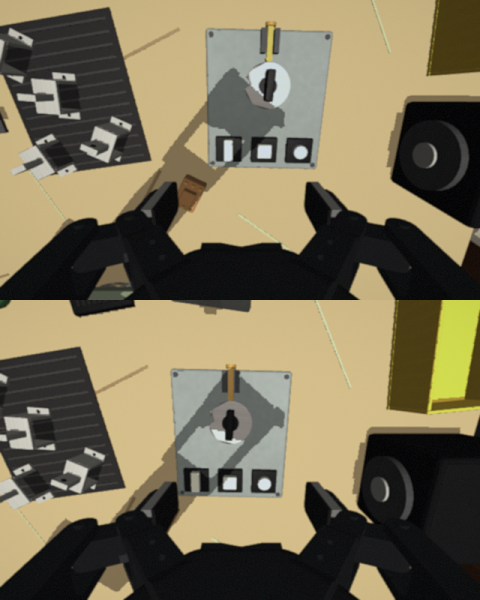

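View pics/r12.png

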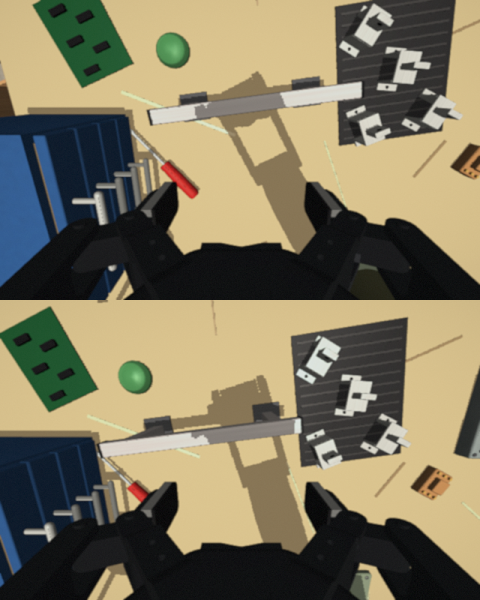

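Mat views show four brackets upright with tabs. In k1 (stacked coordinates), the keys are bar (228,150), square (264,152) and round (300,152), and the knob is at (268,84) with its bar roughly along the image vertical. The rail in r1 runs from (150,118) to (361,90). I'll fit box models to steel masks across the views.

```bash
cat > fit.py <<'E'
from h import *
from scipy.optimize import minimize
BR=[(0,0,44.5,54,38,5),(-24.5,0,21,5,38,42),(24.5,0,21,5,38,42),(-33,0,2.5,13,38,5),(33,0,2.5,13,38,5),(0,0,63,10,26,32)]
RAIL=[(0,0,139,22,300,22)]
def sil(boxes,p,cam,sh,S=4):
    x,y,z,a=p;m=np.zeros((sh[0],sh[1]),np.uint8);c,s=np.cos(a),np.sin(a)
    for b in boxes:
        v=np.array([[b[0]+i*b[3]/2,b[1]+j*b[4]/2,b[2]+k*b[5]/2] for i in(-1,1) for j in(-1,1) for k in(-1,1)])
        w=np.c_[x+c*v[:,0]-s*v[:,1],y+s*v[:,0]+c*v[:,1],z+v[:,2]]
        uv=np.array([proj(cam,q) for q in w]).astype(np.float32)
        cv2.fillConvexPoly(m,np.round(cv2.convexHull(uv)*16).astype(np.int32),255,shift=4,lineType=cv2.LINE_AA)
    return m/255.
def mask(im,v0=85,s0=60):
    h=cv2.cvtColor(im,cv2.COLOR_BGR2HSV);m=((h[...,1]<s0)&(h[...,2]>v0)).astype(np.float32)
    return cv2.GaussianBlur(m,(0,0),.6)
def fit(boxes,p0,views,pad=12,z=True,others=()):
    """views: (img mask,cam). others: fixed poses of neighbours."""
    V=[]
    for m,cam in views:
        r=cv2.boundingRect((sil(boxes,p0,cam,m.shape)>0).astype(np.uint8))
        sl=(slice(max(0,r[1]-pad),r[1]+r[3]+pad),slice(max(0,r[0]-pad),r[0]+r[2]+pad))
        o=np.zeros(m.shape)
        for q in others:o=np.maximum(o,sil(boxes,q,cam,m.shape))
        V.append((m,cam,sl,cv2.dilate(o,np.ones((3,3)))))
    def cost(d):
        p=np.array(p0)+d*[10,10,10,.3]
        if not z:p[2]=p0[2]
        t=0
        for m,cam,sl,o in V:
            s=sil(boxes,p,cam,m.shape)[sl];w=1-o[sl]*(s<.5);mm=m[sl]
            t+=(w*np.abs(s-mm)).sum()/s.sum()
        return t/len(V)
    best=None
    for st in (1.,.5):
        x0=np.zeros(4) if best is None else best.x
        r=minimize(cost,x0,method="Nelder-Mead",options=dict(initial_simplex=np.vstack([x0,x0+st*np.eye(4)]),xatol=.005,fatol=1e-4,maxiter=300))
        if best is None or r.fun<best.fun:best=r
    return np.array(p0)+best.x*[10,10,10,.3],best.fun
E
cat > e1.py <<'E'
from fit import *
I={n:cv2.imread(f"pics/{n}.png") for n in("r1","r2","m1","m2","k1","k2")};C={n:load(n) for n in I};M={n:mask(I[n]) for n in I}
ext={"r1":mask(I["r1"],100),"r2":mask(I["r2"],100)}
p,f=fit(RAIL,[477,299,0,.1],[(ext[n],C[n]) for n in ext]);print("rail",p.round(2),round(f,3))
yaw0=[-.6,-.05,-.5,.3]
xy=[(592,94),(525,24),(449,-48),(419,70)]
B=[]
for (x,y) in xy:
    best=min((fit(BR,[x,y,3,a],[(M[n],C[n]) for n in("m1","r1","r2")]) for a in(np.array([-.6,-.2,.2,.6])+np.pi/2)),key=lambda r:r[1])
    B.append(best[0]);print(best[0].round(2),round(best[1],3))
np.save("B.npy",B);np.save("rail.npy",p)
def draw(n,boxes,q,im):
    m=(sil(boxes,q,C[n],im.shape)>.5).astype(np.uint8);cs,_=cv2.findContours(m,0,1);cv2.drawContours(im,cs,-1,(0,0,255),1)
for n in("m1","r1"):
    im=I[n].copy()
    for b in B:draw(n,BR,b,im)
    draw(n,RAIL,p,im);I[n+"d"]=im
# keys, knob: white blobs
O={}
for n in("k1","k2"):
    w=cv2.cvtColor(I[n],cv2.COLOR_BGR2HSV);w=((w[...,2]>(150 if n=="k1" else 110))&(w[...,1]<60)).astype(np.uint8)
    k,_,st,ce=cv2.connectedComponentsWithStats(w)
    print(n,[(ce[i].round(1),st[i][2:]) for i in range(1,k) if 80<st[i][4]<3000 and 220<ce[i][0]<440 and ce[i][1]>180])
A=cv2.resize(I["m1d"][0:240,250:450],None,fx=2,fy=2)
D=cv2.resize(I["k1"][20:230,260:460],None,fx=2,fy=2)
out=np.zeros((480,800,3),np.uint8);out[:,:400]=A;out[:420,400:]=D;cv2.imwrite("pics/e1.png",out)
E
python3 e1.py
```

```text
rail [ 4.7967e+02  3.0074e+02 -5.4400e+00  1.3000e-01] 0.232
[604.56  96.69   4.89   2.66] 0.371
[538.54  23.58   3.07   3.07] 0.27
[458.9  -52.06   3.78   2.71] 0.259
[426.58  68.33   4.28   0.43] 0.314
k1 [(array([286. , 186.2]), array([ 27,  46, 457], dtype=int32)), (array([303.9, 200.4]), array([ 11,  28, 304], dtype=int32)), (array([352.3, 201.9]), array([ 19,  18, 312], dtype=int32)), (array([400.4, 203. ]), array([ 18,  17, 244], dtype=int32))]
k2 [(array([260., 243.]), array([ 11,  27, 288], dtype=int32)), (array([306.2, 244.1]), array([ 19,  17, 311], dtype=int32)), (array([352.2, 245.1]), array([ 19,  17, 249], dtype=int32))]
```

View pics/e1.png

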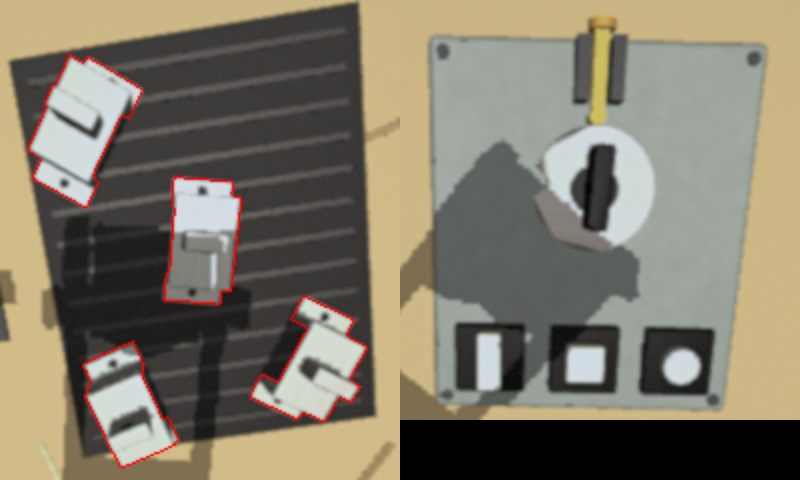

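Overlay: the contours match all four brackets well. Console crop: the knob bar is nearly parallel to the plunger axis (603,146)-(597,228), and the notch is on the left near (545,190), so about 1.45 rad clockwise is needed. Next I'll triangulate the console and refit the rail.

```bash
cat > e2.py <<'E'
from fit import *
C={n:load(n) for n in("k1","k2","r1","r2")}
K1=[(303.9,200.4),(352.3,201.9),(400.4,203)];K2=[(260,243),(306.2,244.1),(352.2,245.1)]
P=[]
for u,v in zip(K1,K2):
    X,r=tri([(C["k1"],u),(C["k2"],v)]);P.append(X);print(X.round(1),np.round(r,1), plane(C["k1"],u,53).round(1),plane(C["k2"],v,53).round(1))
P=np.array([(plane(C["k1"],u,53)+plane(C["k2"],v,53))/2 for u,v in zip(K1,K2)])
d=P[2]-P[0];yr=np.arctan2(d[1],d[0])  # console -y
cyaw=yr+np.pi/2;print("console yaw",cyaw,np.linalg.norm(d)/2)
# bar top ends in k1, black blob in k1,k2
for n,c0 in(("k1",(360,113)),("k2",(308,166))):
    im=cv2.imread(f"pics/{n}.png");m=(im.max(2)<40).astype(np.uint8);k,l,st,ce=cv2.connectedComponentsWithStats(m)
    ok=[i for i in range(1,k) if np.hypot(*(ce[i]-c0))<15 and st[i][4]>50]
    for i in ok:
        pts=np.argwhere(l==i)[:,::-1].astype(np.float32);r=cv2.minAreaRect(pts);print(n,ce[i],st[i],r)
a,b=plane(C["k1"],(361.5,93),81),plane(C["k1"],(358.5,134),81);print("bar ends",a,b,np.linalg.norm(a-b),np.arctan2((a-b)[1],(a-b)[0]))
I={n:cv2.imread(f"pics/{n}.png") for n in("r1","r2","k2")}
M={}
for n in("r1","r2"):
    h=cv2.cvtColor(I[n],cv2.COLOR_BGR2HSV);m=((h[...,1]<70)&(h[...,2]>80)).astype(np.uint8)
    k,l,st,ce=cv2.connectedComponentsWithStats(m);i=l[155,275] if n=="r1" else l[180,215]
    uv=proj(C[n],(479,300,150)).astype(int);i=l[uv[1],uv[0]];print(n,uv,st[i]);M[n]=cv2.GaussianBlur((l==i).astype(np.float32),(0,0),.6)
RT=[(0,0,149.5,22,300,1)]
for bx in(RAIL,RT):
  for z in(True,False):
    p,f=fit(bx,[479,300,0,.1],[(M[n],C[n]) for n in M],z=z);print("rail",p.round(2),round(f,3))
np.save("rail.npy",p)
out=[]
for n in M:
    im=I[n];m=(sil(RT,p,C[n],im.shape)>.5).astype(np.uint8);cs,_=cv2.findContours(m,0,1);cv2.drawContours(im,cs,-1,(0,0,255),1)
    u=proj(C[n],p[:3]+[0,0,150]).astype(int);out.append(cv2.resize(im[u[1]-45:u[1]+45,u[0]-160:u[0]+160],(640,180)))
out.append(cv2.resize(I["k2"][80:190,200:520],(640,220)));cv2.imwrite("pics/e2.png",np.vstack(out))
E
python3 e2.py
```

```text
[ 449.2 -268.2   50.6] [0.3 0.3] [ 450.2 -268.2   53. ] [ 450.1 -269.    53. ]
[ 447.6 -330.4   50.6] [0.1 0.1] [ 448.3 -330.1   53. ] [ 448.6 -330.6   53. ]
[ 446.6 -392.3   51.4] [0. 0.] [ 447.1 -391.8   53. ] [ 447.3 -392.1   53. ]
console yaw -0.02401179743321924 61.71361735064539
k1 [354.22794118 113.94117647] [352  94   7  41 136] ((354.4413146972656, 113.89443969726562), (5.172689437866211, 40.10115051269531), 2.935673475265503)
k2 [306.36885246 165.08606557] [297 147  20  39 488] ((306.5, 166.0), (38.0, 19.0), 90.0)
bar ends [ 576.93208198 -332.80945151   81.        ] [ 534.35287289 -331.22688881   81.        ] 42.60860889196045 -0.03715039806630776
r1 [339 139] [ 161  108  322   71 6961]
r2 [265 185] [ 116  153  287   94 6567]
rail [ 4.7973e+02  3.0050e+02 -4.8500e+00  1.3000e-01] 0.149
rail [4.7991e+02 3.0265e+02 8.2400e+00 1.3000e-01] 0.161
rail [ 4.8027e+02  3.0075e+02 -4.8400e+00  1.3000e-01] 0.127
rail [4.8053e+02 3.0300e+02 3.1500e+00 1.3000e-01] 0.139
```

View pics/e2.png

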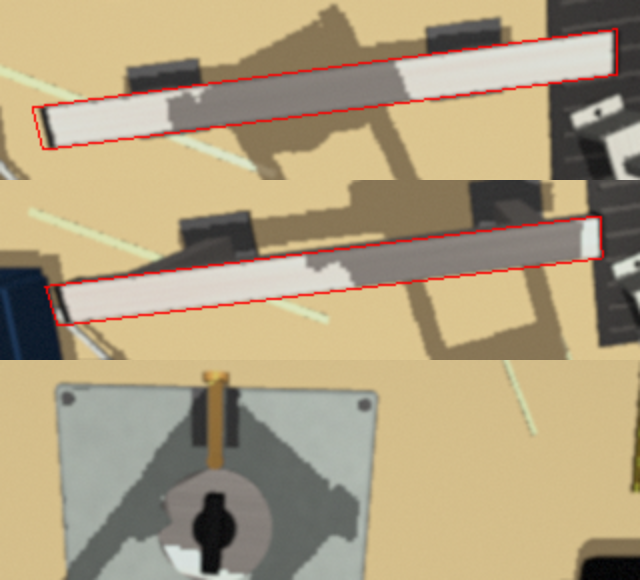

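The rail outline fits, with centre about (480,301), yaw 0.13 and top about 148 mm. In k2 the notch at crop (168,500) sits about 62–67° counter-clockwise of the plunger, so the knob needs about 1.1 rad clockwise. Turning the knob now.

```bash
python3 - <<'E'
from h import *
print(plane(load("k2"),(306.5,166),78))
c=np.array([555.8,-332.]);a0=np.pi-.037;G=71+54+2
def st(l):
    s=ctrl.read_state();print(l,round(s["t"],2),s["eef_pos"].round(1),s["force"].round(1),s["wrist_torque"].round(2),round(s["grip_width"],1))
ctrl.move_ptp((*c,230),rot(a0));ctrl.gripper_to(50,40)
print(ctrl.move_l((*c,G),vel=100,threshold=8));st("down")
ctrl.gripper_to(5,40);st("grip")
ctrl.hold(.2);st("g2")
for k in range(1,13):
    ctrl.move_l((*c,G),rot(a0-1.14*k/12),vel=40);st(round(1.14*k/12,2))
E
```

```text
[ 557.34559154 -333.62471054   78.        ]
False
down 12.16 [ 556.4 -332.5  128. ] [ 0.2 -0.7  0.9] [ 0.02  0.02 -0.  ] 50.0
grip 12.59 [ 556.3 -331.3  127.8] [0.1 4.4 5.4] [ 0.71  0.06 -0.09] 11.1
g2 12.79 [ 556.2 -331.3  127.8] [0.5 4.3 5.7] [ 0.72  0.04 -0.04] 11.5
0.09 13.04 [ 556.3 -331.4  127.9] [-0.2  4.7  5.5] [ 0.65  0.04 -0.08] 11.2
0.19 13.29 [ 556.2 -331.5  127.9] [-0.7  3.7  5.3] [0.61 0.17 0.03] 11.5
0.28 13.54 [ 556.2 -331.6  127.8] [-0.4  3.1  6.3] [ 0.57  0.23 -0.  ] 11.3
0.38 13.79 [ 556.2 -331.7  127.9] [-0.7  3.5  4.3] [ 0.56  0.05 -0.14] 11.3
0.47 14.04 [ 556.1 -331.8  127.9] [-0.5  2.6  5.6] [ 0.5   0.16 -0.16] 11.2
0.57 14.29 [ 556.  -331.9  127.8] [-0.1  3.   4.3] [ 0.51  0.16 -0.  ] 11.2
0.66 14.54 [ 556.  -332.   127.9] [-0.9  3.3  5.8] [ 0.52  0.2  -0.15] 11.1
0.76 14.79 [ 555.9 -332.   127.9] [-1.8  1.4  5.8] [ 0.41  0.23 -0.14] 11.2
0.85 15.04 [ 555.9 -332.1  127.9] [-1.8  2.5  5.4] [ 0.38  0.24 -0.07] 11.4
0.95 15.29 [ 555.8 -332.1  127.8] [-2.1  2.3  5.3] [ 0.41  0.34 -0.12] 11.2
1.04 15.54 [ 555.7 -332.2  127.8] [-1.5  2.5  5.4] [ 0.45  0.29 -0.08] 11.0
1.14 15.79 [ 555.6 -332.2  127.9] [-2.   2.5  5.4] [ 0.41  0.37 -0.1 ] 11.3
```

```bash
python3 - <<'E'
from h import *
ctrl.gripper_to(45);s=ctrl.read_state()
ctrl.move_l(s["eef_pos"]+[0,0,120],vel=200)
ctrl.move_ptp((480,-290,330),rot(0));ctrl.hold(.3);im,c=snap("k3")
o=cv2.imread("pics/k1.png")
f=lambda i:cv2.resize(i[20:150,290:430],None,fx=2.8,fy=2.8,interpolation=cv2.INTER_CUBIC)
cv2.imwrite("pics/k3c.png",np.hstack([f(o),f(im)]))
E
```

```text
(no output)
```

View pics/k3c.png

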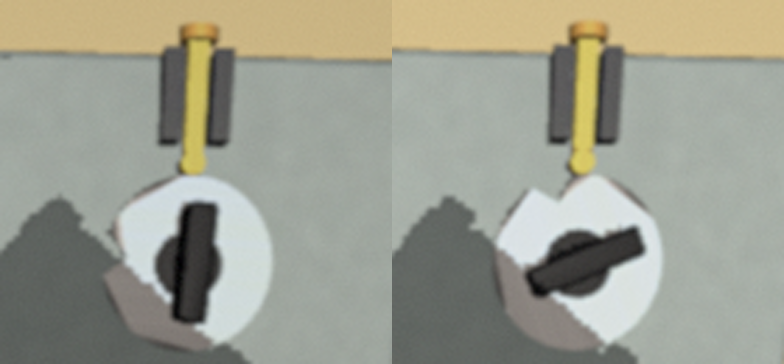

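The knob turned by 1.14, and the notch at (560,195) is still about 17° short of the plunger (582,172). It needs about 0.3 rad more.

```bash
python3 - <<'E'
from h import *
c=np.array([555.6,-332.]);a1=np.pi-.037-1.14;G=127
ctrl.move_ptp((*c,230),rot(a1));ctrl.gripper_to(50,40)
print(ctrl.move_l((*c,G),vel=120,threshold=8))
ctrl.gripper_to(5,40)
for k in range(1,7):
    ctrl.move_l((*c,G),rot(a1-.3*k/6),vel=40);s=ctrl.read_state();print(s["force"].round(1),s["wrist_torque"].round(2))
ctrl.gripper_to(45);s=ctrl.read_state()
ctrl.move_l(s["eef_pos"]+[0,0,120],vel=200)
ctrl.move_ptp((480,-290,330),rot(0));ctrl.hold(.3);im,cc=snap("k4")
o=cv2.imread("pics/k1.png")
f=lambda i:cv2.resize(i[20:150,290:430],None,fx=2.8,fy=2.8,interpolation=cv2.INTER_CUBIC)
cv2.imwrite("pics/k4c.png",np.hstack([f(o),f(im)]))
E
```

```text
False
[-2.2 -1.1  5.6] [-0.01  0.33 -0.23]
[-2.1 -1.1  6.8] [-0.    0.52 -0.26]
[-2.8 -1.4  5.9] [-0.03  0.48 -0.39]
[-4.2 -0.7  6.1] [ 0.02  0.47 -0.67]
[-2.9  0.2  5.7] [ 0.01  0.55 -0.45]
[-2.7 -0.3  5.5] [-0.01  0.58 -0.33]
```

View pics/k4c.png

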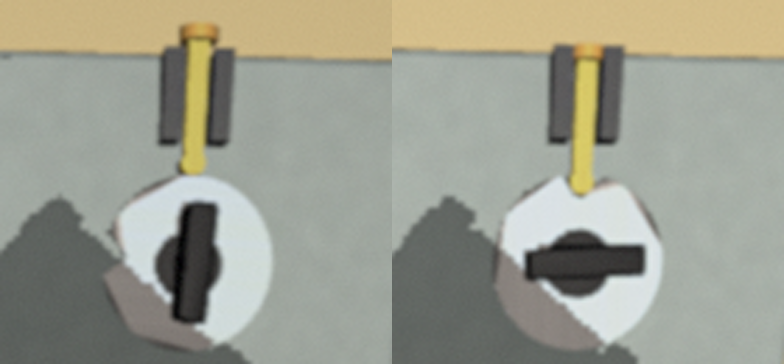

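The plunger has dropped about 8 mm (its cap moved from y=25 to 45), the notch is seated and the dryer is armed. Next I'll refit and hang the first bracket, with checks.

```bash
sed -i 's|    return np.array(p0)+best.x\*\[10,10,10,.3\],best.fun|    return np.array(p0)+best.x*[10,10,10*z,.3],best.fun|' fit.py
cat > pick.py <<'E'
from fit import *
RL=np.load("rail.npy");RXY=np.array([480.2,301.]);RY=.13
LOOK=(470,60,330)
def st(l):
    s=ctrl.read_state();print(l,round(s["t"],2),s["eef_pos"].round(1),s["force"].round(1),round(s["grip_width"],1));return s
def look(B,n):
    ctrl.move_ptp(LOOK,rot(0));ctrl.hold(.3);im,c=snap(n);m=mask(im);R=[]
    for b in B:
        p,f=fit(BR,[b[0],b[1],3,b[3]],[(m,c)],z=False);R.append(p);print(p.round(2),"d",(p-b)[:2].round(1),"cost",round(f,3))
    return R
def pick_place(b,slot):
    tgt=RXY+slot*np.array([-np.sin(RY),np.cos(RY)])
    best=None
    for g in(0,np.pi):            # grip half turn
        for h in(0,np.pi):        # bracket half turn
            a=(b[3]+np.pi/2+g+np.pi)%(2*np.pi)-np.pi
            a2=RY+np.pi/2+h;a2=(a2+np.pi)%(2*np.pi)-np.pi
            q1=planner.solve_ik((b[0],b[1],127),rot(a));q2=planner.solve_ik((*tgt,330),rot(a2))
            if q1 is None or q2 is None:continue
            w=abs(q1[5]-q2[5])+.2*max(abs(q1[5]),abs(q2[5]))
            if best is None or w<best[0]:best=(w,a,a2)
    _,a,a2=best
    ctrl.move_ptp((b[0],b[1],210),rot(a));ctrl.gripper_to(40,50)
    if ctrl.move_l((b[0],b[1],127),vel=120,threshold=8):st("hit on descent")
    ctrl.gripper_to(3,50);s=st("grip")
    if not 7<s["grip_width"]<14:raise SystemExit("grip width")
    ctrl.move_l((b[0],b[1],330),vel=250)
    ctrl.move_ptp((*tgt,330),rot(a2))
    ctrl.move_l((*tgt,248),vel=150);ctrl.hold(.2);st("over")
    print("touch",ctrl.move_l((*tgt,226),vel=25,threshold=5));s=st("down")
    ctrl.gripper_to(34,50);ctrl.hold(.1)
    ctrl.move_l((*tgt,330),vel=250);st("off")
E
python3 - <<'E'
from pick import *
B=np.load("B.npy");R=look(B,"p0");np.save("B.npy",R)
pick_place(R[0],96)
ctrl.move_ptp((480,240,380),rot(0));ctrl.hold(.3);im,c=snap("v0")
cv2.imwrite("pics/v0c.png",im)
E
```

```text
[605.11  96.66   3.     2.65] d [ 0.5 -0. ] cost 0.321
[538.82  23.96   3.     3.06] d [0.3 0.4] cost 0.275
[458.6  -52.26   3.     2.71] d [-0.3 -0.2] cost 0.314
[425.67  68.19   3.     0.43] d [-0.9 -0.1] cost 0.248
grip 30.89 [605.6  96.8 128. ] [0.5 0.5 3.9] 9.2
over 34.0 [468.5 396.6 249.8] [ 0.5  0.  -1.5] 8.9
touch True
down 34.62 [467.7 396.2 233. ] [-0.1  0.1  2.8] 8.8
off 35.62 [467.9 396.3 330.9] [ 0.5 -0.3 -0.5] 34.3
```

View pics/v0c.png

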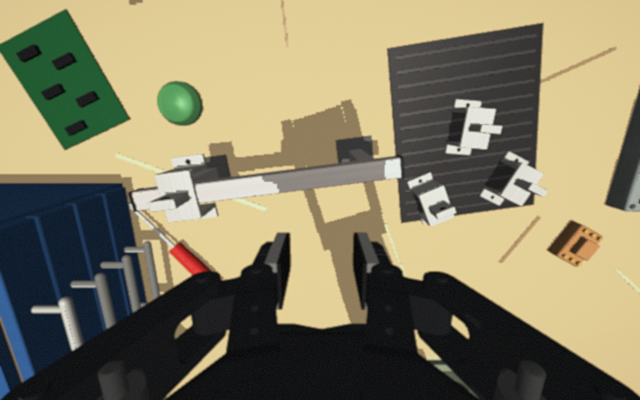

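The first bracket straddles the bar at (185,187), with contact at the expected height (TCP 233). Hanging the rest, with a look before each.

```bash
python3 - <<'E'
from pick import *
B=list(np.load("B.npy"))[1:]
for i,sl in enumerate((32,-32,-96)):
    R=look(B,f"p{i+1}")
    if any(np.hypot(*(r-b)[:2])>5 for r,b in zip(R,B)):print("moved");break
    B=R;np.save("B.npy",B);pick_place(B.pop(0),sl)
ctrl.move_ptp((480,240,380),rot(0));ctrl.hold(.3);im,c=snap("v1")
top=grab_frame("top")[:,:,::-1];sc=grab_frame("scene")[:,:,::-1]
out=np.vstack([cv2.resize(im[80:280,80:560],(720,300)),np.hstack([cv2.resize(top[150:300,150:390],(360,225)),cv2.resize(sc[140:320,250:490],(360,270))[:225]])])
cv2.imwrite("pics/v1c.png",out)
E
```

```text
[538.94  23.84   3.     3.08] d [ 0.1 -0.1] cost 0.305
[458.67 -52.36   3.     2.7 ] d [ 0.1 -0.1] cost 0.321
[426.    68.31   3.     0.44] d [0.3 0.1] cost 0.241
grip 41.25 [539.8  23.7 128. ] [0.9 0.1 4.6] 9.5
over 44.31 [476.9 333.1 249.7] [-0.1  0.8 -1.3] 9.1
touch True
down 44.92 [476.  332.8 233.1] [-0.1 -0.3  3.5] 9.4
off 45.92 [476.2 332.8 330.9] [-0.7 -0.2 -0.4] 34.2
[458.74 -52.36   3.     2.7 ] d [0.1 0. ] cost 0.326
[425.93  68.28   3.     0.44] d [-0.1 -0. ] cost 0.248
grip 50.06 [459.1 -52.4 127.7] [-1.1 -0.2  3.1] 8.9
over 53.14 [485.2 269.5 249.6] [-0.3 -1.3 -0.1] 9.0
touch True
down 53.77 [484.3 269.3 232.7] [ 0.5 -0.1  3.9] 8.9
off 54.77 [484.5 269.3 330.8] [-0.4 -0.5 -1. ] 34.3
[425.74  68.25   3.     0.43] d [-0.2 -0. ] cost 0.254
grip 59.48 [426.3  68.2 127.7] [-0.5 -0.3  3.4] 9.0
over 62.0 [493.5 205.9 249.6] [ 0.  -0.1 -1.4] 9.2
touch True
down 62.62 [492.6 205.9 232.7] [ 1.1 -0.   2.9] 9.0
off 63.62 [492.8 205.9 330.8] [ 0.1 -0.7  0.4] 33.9
```

View pics/v1c.png

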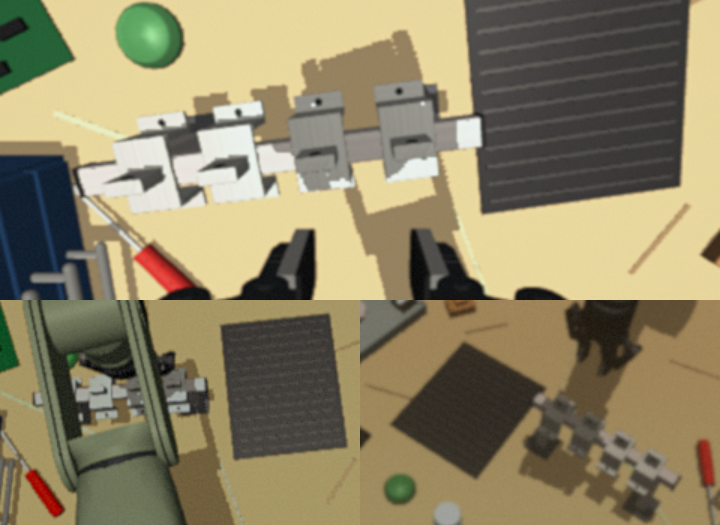

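All four brackets straddle the bar level and released, the mat is empty, and the bystanders are in place. Pressing the keys: round, square, oblong.

```bash
python3 - <<'E'
from h import *
ctrl.move_ptp((480,0,380),rot(0));ctrl.gripper_to(0,40)
for n,x,y in[("round",447.2,-392),("square",448.5,-330.4),("bar",450.1,-268.6)]:
    ctrl.move_ptp((x,y,170),rot(0));ctrl.move_l((x,y,134),vel=80);ctrl.hold(.3)
    f0=ctrl.read_state()["force"][2]
    hit=ctrl.move_l((x,y,117.5),vel=20,threshold=9);ctrl.hold(.2);s=ctrl.read_state()
    print(n,hit,s["eef_pos"].round(1),round(s["force"][2]-f0,1),s["t"])
    ctrl.move_l((x,y,170),vel=80)
ctrl.move_ptp((480,-290,330),rot(0));ctrl.hold(.3);k,_=snap("k5")
ctrl.move_ptp((480,240,380),rot(0));ctrl.hold(.3);im,c=snap("v2")
print("diff",np.abs(im.astype(int)-cv2.imread("pics/v1.png"))[80:230,120:420].mean())
cv2.imwrite("pics/f.png",np.vstack([cv2.resize(im[80:280,80:560],(600,250)),cv2.resize(k[20:240,240:460],(340,340)).repeat(1,1) if 0 else np.hstack([cv2.resize(k[20:240,240:460],(340,340)),np.zeros((340,260,3),np.uint8)])]))
E
```

```text
round True [ 447.3 -392.1  119.7] 4.3 70.4583
square True [ 448.6 -330.5  119.7] 5.2 73.425
bar True [ 450.2 -268.7  119.6] 6.1 76.3917
diff 3.1980074074074074
```

View pics/f.png

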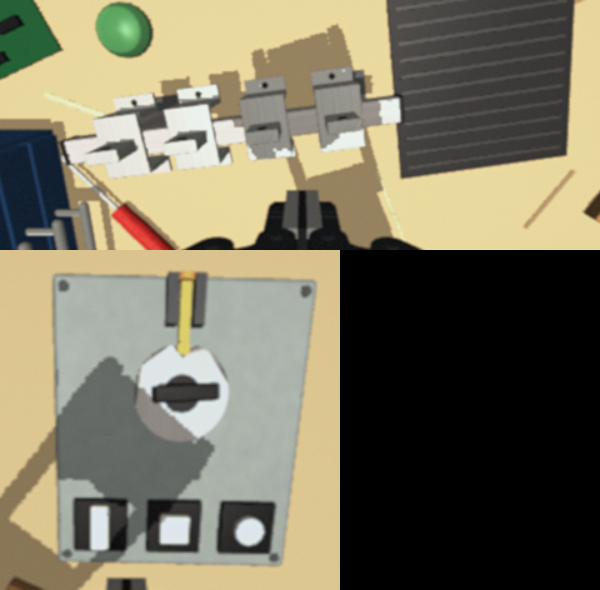

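The brackets are unchanged and level, the plunger is in the notch, the keys are up, and each key bottomed (tip at about 47 mm, 6 mm of travel). Handing in.

```bash
python3 -c "
from plant import ctrl, planner, grab_frame, camera_params
print(ctrl.finish_job())"
```

```text
the job is handed in; nothing more can be done
None
```

I armed the dryer, hung all four brackets level on the bar, pressed the keys fully in the order round, square, oblong, and handed the job in; the hand-in returned no verdict.

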